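Lock an offcut in the cam clamping jig

ROBOT

A 6-joint arm with a two-finger parallel gripper is mounted at the origin on a cart in front of the work surface, level with it; the furniture and walls round the work are solid. World frame = base frame: x ahead of the robot, y to its left, z up, the work surface at z = 0. Lengths are in m, angles in rad, forces in N, time in s.
With the tool pointing down it reaches from about 0.375 to 0.975 m from the base axis. Payload 3.8 kg.
Tool frame: the origin (TCP) lies midway between the tips of the shut fingers; the grasp point (between the pads) lies env.hold_point_z behind it (env.hold_point_z is the distance from the TCP to the grasp point, in m); z points along the fingers, y is the line along which they close (so a half turn about z gives the same grasp; the last joint's range is limited). The gripper opens to 88 mm and grips with 3 to 60 N. Pads are 18 mm wide; open, the fingers measure 123 mm over their backs; the gripper's body (75 mm by 187 mm) begins 45 mm behind the grasp point.
Start: joints at [-1.221, 0.264, 1.604, -0, 1.274, -0.037], TCP at [0.255, -0.625, 0.239] pointing down, gripper open.
Joint ranges: [-2.63, 2.63], [-0.94, 2.18], [0.31, 2.57], [-1.31, 4.45], [0, 2.66], [-2.55, 2.55]. Speed limits (rad/s): [2.57, 2.57, 3.14, 3.14, 3.14, 3.14].

INTERFACE

Orientations are given as a unit quaternion [w, x, y, z].
In Python, from cell import env, optics, workorder gives the robot as it stands. The module is installed in compiled form; this text tells all that it offers.
- The arm moves only by the tool apply_moves, never from a script. Its argument "moves" is a list of rows, each a list of 3 entries, a list of its own where there are three numbers: the shift along the world's x, y, z normalised to -1 to 1, where 1 is 500 mm, then the turn, a rotation vector about the world's x, y, z normalised to -1 to 1, where 1 is pi/2 rad, then the opening, from 0 (shut) to 1 (fully open). In form: [[[dx, dy, dz], [rx, ry, rz], fingers], ...]. A call has 1 to 5 rows; each row shifts and turns the commanded pose from where the row before left it; what a row does not reach is not made up. A row lasts 1/10 s, in which the tool goes at most 50 mm and 8.59 degrees, less where a joint would pass 70% of its speed; a pose out of reach is approached as far as the arm can. A call with a number of a shift or a turn outside -1 to 1 is refused whole. A call with a gripper value outside its range is refused whole. The fingers move at their own pace and stop on an object; "squeeze" is the grip in N (left out, the last holds). Time passes only in rows, so rows that do not move let the fingers close. It gives the time, the measured TCP pose, the force, the opening and the grip force at its end, in the units of the state.
- env.state(): the state, without advancing time (a new reading comes with each control period).
- optics.snapshot(name): name is "side" or "top"; returns the picture (400x640x3 uint8, red, green, blue); there is no depth.
- optics.calibration(name): a dict with "fx", "fy", "cx", "cy" (pixels), "xyz" and "rotation" of the camera in the world. Camera axes: x right, y down, z forward; pixel columns grow to the right and rows downward; lengths in m; the calibration is good to about 2 mm. A picture is of the moment at which its call begins. calibration takes no time and is no camera call.
- workorder.finish_job(): hands the job in; it is judged then, once.
The state is a dict: "time": time; "q": joint angles; "qd": joint speeds; "joint_efforts": joint torques, N m; "tcp_pos": TCP position; "tcp_rot": TCP orientation; "contact_force": force on the tool from outside, world axes, zero at the start; "wrist_torque": the same for the moment, N m; "gripper_width": finger opening in m; "finger_force": force on a finger pad.
Only numpy, scipy, OpenCV 4.12 (cv2) and the standard library are available. Lean on these libraries where they do the work, as an engineer would, in place of code of your own. Each camera call takes 0.05 s, during which the arm holds its last target. There are 200 camera calls.

TASK

With a fingertip, push the pale wooden offcut along the grey jig until it is fully home in the corner, flat against both the dark fence and the end stop. Then push the red cam lever round clockwise, as far as it goes, so that the cam locks the offcut tight, and move clear. Only push, and gently, not leaning on anything: the offcut is never lifted or tipped up, and the dark block, the cork block and the marker pen stay where they are.

Things in the scene. Friction and masses are not known exactly. Their poses are not given: they have to be found in the camera images.
- jig: Clamping jig, fixed to the bench. Grey-topped plywood base 220 x 160 x 15 mm, notched at the far right; origin at the centre of its underside (bench level), x along the 220 mm side towards the end stop, y towards the long fence, z up; base top at z = 15 mm. A dark wooden fence and end stop, both up to z = 43 mm, form a corner at the far left. Else only the red cam and lever stand on it.
- corner (a point): Where fence face, end stop face and base top meet (jig x = 90, y = 58, z = 15 mm). Axes as the jig's. The fence's face is the plane y = 0 from here to x = -200 mm; the end stop's face is the plane x = 0 from here to y = -62 mm.
- workpiece: Loose pale wooden offcut, 42 x 91 x 19 mm, 35 to 65 g, lying flat on the jig's base short of the corner. Origin at the centre of its underside; y along its 91 mm length (either way along the fence), x across its width. Fully home, its origin is at jig x = 44.5, y = 37 mm with its length along jig x. It slides when pushed low; the open cam clears it by 7 to 10 mm when it runs along the fence.
- cam_lever (a joint): Turn of the red cam lever, rad. At 0 (open) it points along jig (0.20, -0.98); it grows clockwise seen from above, and at 1.77 the lever points along jig -x. Hard stop at 1.80. With the offcut home the cam first touches it at about 1.45 and then nips it; beyond 1.6 it is locked and stays so by itself. Hinge drag 0.1 N m, so it stays where it is left; nipping takes up to about 15 N at the grip.
- cam_pivot (a point): Vertical axis of the cam, at jig x = 53, y = -17.4 mm, at the lever's middle height, 27.5 mm above the bench. The cam is a disc of radius 26 mm, 16 to 35 mm above the bench, its centre 8 mm off this axis; its pivot bolt rises to 47 mm.
- lever_grip (a point): Middle of the black end of the lever, 80 mm from the pivot axis, 27.5 mm above the bench. The lever is a straight round bar 15 mm thick, 17 mm over its black end (62 to 110 mm from the axis); it turns in the level plane, 19 to 36 mm above the bench, and sticks out past the base's edge when open.
- dark_block: Bystander: loose dark red-brown wooden block, 40 x 62 x 28 mm, on the bench to the right of the jig. Origin at the centre of its underside.
- cork: Bystander: loose cork block, 62 x 100 x 34 mm, on the bench at the near right of the jig. Origin at the centre of its underside.
- pen: Bystander: loose black and white marker pen, 135 mm long and 16 mm thick, on the bench in front of the jig's near end. Origin at the centre of its underside.

How it is judged:
By the outcome, as a careful person would: the job done as asked, in the order asked, and still so for the second after the job is handed in, with the robot touching nothing.
It also fails if it takes over 54 s, if anything falls off the work surface, if the arm or the gripper's body presses on something with over 40 N, if the wrist force passes 120 N, or if a joint passes its speed limit or range.

## Working session

There is one attempt and no reset: what is moved stays moved. The work goes in short steps, Python scripts to look and compute and a tool call to move; the robot and the scene stay as the last step left them, time stands still between calls to the robot, and variables do not carry over. Pictures are saved under pics/ and viewed, at most 10 in all, crops included, and the job is handed in when it is done.

Besides the shell and the picture viewer there is one more tool, called after "Call:" as name(argument=value, ...), one argument or row to a line, values as JSON. apply_moves: Moves the arm, as the interface text tells. Its arguments: {"type":"object","properties":{"moves":{"type":"array"},"squeeze":{"type":"number"}},"required":["moves"]}

```bash
mkdir -p pics; python3 - <<'E'
from cell import env, optics
import cv2, numpy as np
for n in("top","side"):
    im=optics.snapshot(n); cv2.imwrite(f"pics/{n}0.png",im[:,:,::-1])
    print(n,optics.calibration(n))
print(env.state(),env.hold_point_z)
E
```

```text
top {'fx': 453.27446737355945, 'fy': 453.27446737355945, 'cx': 316.34622931564417, 'cy': 201.9481377787321, 'xyz': array([ 0.29725908, -0.37725852,  0.87468229]), 'rotation': array([ 0.05963265, -0.69832202,  0.71144466, -0.05134972])}
side {'fx': 482.1207619851671, 'fy': 482.1207619851671, 'cx': 319.1530214396856, 'cy': 205.6694972991319, 'xyz': array([0.39005957, 0.37099439, 0.49332152]), 'rotation': array([ 0.01106993, -0.01890191,  0.8659388 , -0.49967006])}
{'time': 0.1, 'q': array([-1.22089395e+00,  2.64688911e-01,  1.60522023e+00, -1.66310584e-05,
        1.27371761e+00, -3.69269089e-02]), 'qd': array([-0.00172759, -0.00174635, -0.0013312 ,  0.00162358,  0.00092774,
        0.00081559]), 'joint_efforts': array([ 6.49929757e-05, -5.03618503e+01, -3.58070970e+01,  7.29824952e-02,
        2.32951861e-02, -6.44498300e-05]), 'tcp_pos': array([ 0.25440278, -0.62453076,  0.23751433]), 'tcp_rot': array([-1.00337966e-03,  9.81352649e-01,  1.92213278e-01, -1.66358109e-04]), 'contact_force': array([-0.32227454, -0.20767756,  0.22720731]), 'wrist_torque': array([ 0.01824946, -0.00808976, -0.01779497]), 'finger_force': 0.0, 'gripper_width': 0.08808809275870037} 0.0187
```

View pics/top0.png

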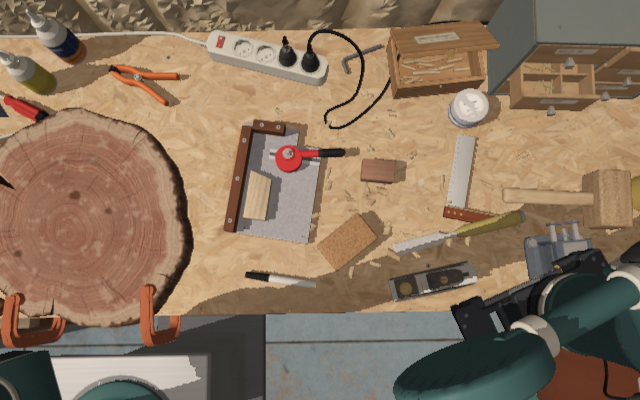

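View pics/side0.png

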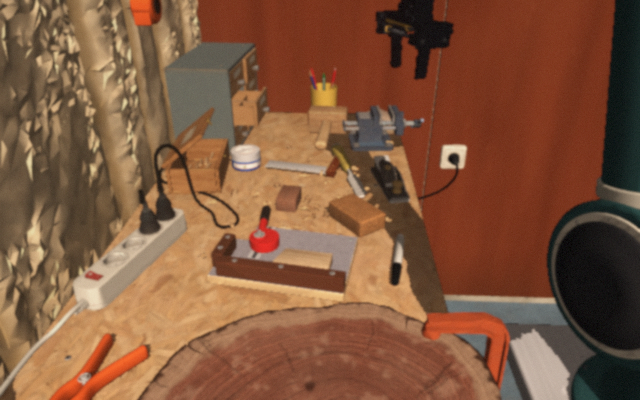

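The top view shows the jig at about cols 225-325, rows 120-243, with the end stop at the top, the fence on the left, the cam at (288,158) and the lever pointing right. The offcut is at (257,195). I'll enlarge this area.

```bash
python3 - <<'E'
import cv2
im=cv2.imread("pics/top0.png")[112:252,215:365]
cv2.imwrite("pics/crop0.png",cv2.resize(im,None,fx=4.2,fy=4.2,interpolation=cv2.INTER_CUBIC)[:590])
E
```

```text
(no output)
```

View pics/crop0.png

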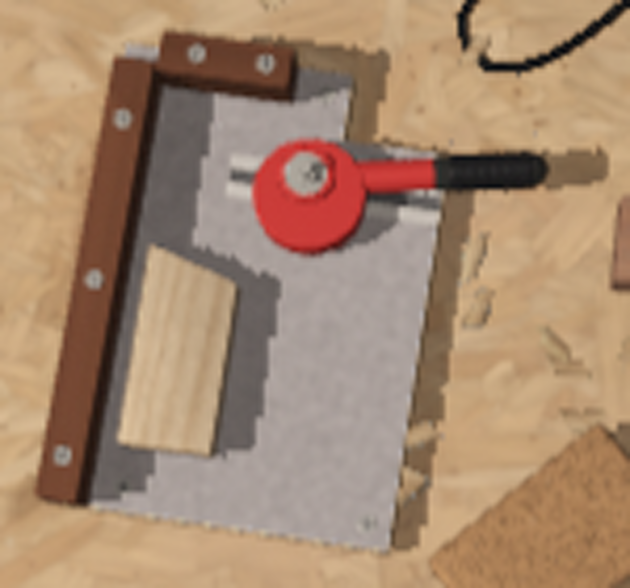

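The crop shows these pixel positions:
- **Jig:** fence inner top edge from (160,86) to (82,503), end stop's right corner (292,100), base near-right corner (391,550).
- **Cam:** bolt (306,172), lever tip (546,170).
- **Offcut corners:** (150,245), (238,287), (210,457), (118,442). Its far end is oblique.

Next I fit the poses.

```bash
cat > h.py <<'E'
import numpy as np
from cell import env, optics
from scipy.spatial.transform import Rotation as R
from scipy.optimize import least_squares
C=optics.calibration("top"); Rw=R.from_quat(np.roll(C["rotation"],-1)).as_matrix()
def proj(P):
    c=(np.atleast_2d(P)-C["xyz"])@Rw
    return np.c_[C["fx"]*c[:,0]/c[:,2]+C["cx"],C["fy"]*c[:,1]/c[:,2]+C["cy"]]
def unproj(uv,z):
    uv=np.atleast_2d(uv); d=np.c_[(uv[:,0]-C["cx"])/C["fx"],(uv[:,1]-C["cy"])/C["fy"],np.ones(len(uv))]@Rw.T
    return C["xyz"]+d*((z-C["xyz"][2])/d[:,2])[:,None]
crop=lambda p:(np.array(p,float)+.5)/4.2-.5+[215,112]
def w(J,p): 
    p=np.atleast_2d(p); c,s=np.cos(J[2]),np.sin(J[2])
    return np.c_[J[0]+c*p[:,0]-s*p[:,1],J[1]+s*p[:,0]+c*p[:,1],p[:,2]]
def inv(J,P):
    d=np.atleast_2d(P)[:,:2]-J[:2]; c,s=np.cos(J[2]),np.sin(J[2])
    return np.c_[c*d[:,0]+s*d[:,1],-s*d[:,0]+c*d[:,1]]
E
python3 - <<'E'
from h import *
m=np.array([[-110,-80,15],[90,58,43],[-110,58,43],[90,-4,43],[53,-17.4,47]])/1e3
px=crop([[391,550],[160,86],[82,503],[292,100],[306,172]])
r=least_squares(lambda J:(proj(w(J,m))-px).ravel(),[.3,-.3,0])
J=r.x;print("J",J,r.fun.reshape(-1,2).round(2).tolist())
np.save("J.npy",J)
o=inv(J,unproj(crop([[150,245],[238,287],[210,457],[118,442]]),.034))
print((o*1e3).round(1))
print("lever tip",(inv(J,unproj(crop([[546,170]]),.0275))*1e3).round(1))
ax=lambda v:(v*1e3).round(1)
for n,p in dict(home=[44.5,37,15],pivot=[53,-17.4,27.5],grip0=[53+16,-17.4-78.4,27.5],grip1=[-27,-17.4,27.5]).items(): print(n,ax(w(J,np.array([p])/1e3)))
for n,uv,z in(("dark",[380,170],.028),("cork",[348,241],.034),("pen",[280,280],.016)): print(n,ax(inv(J,unproj(uv,z))),ax(unproj(uv,z)))
q=env.state()["tcp_rot"];print(R.from_quat(np.roll(q,-1)).as_matrix().round(3))
E
```

```text
J [ 0.47348401 -0.29085195 -0.1633303 ] [[0.69, 2.13], [-0.7, -2.66], [-0.25, 1.51], [-0.1, -1.58], [0.35, 0.36]]
[[ 13.3  49.6]
 [ -0.2   7. ]
 [-78.2   6.9]
 [-77.4  48.7]]
lever tip [[  75.2 -123.2]]
home [[ 523.4 -261.6   15. ]]
pivot [[ 522.9 -316.6   27.5]]
grip0 [[ 526.  -396.6   27.5]]
grip1 [[ 444.  -303.6   27.5]]
dark [[  49.7 -194.8]] [[ 490.8 -491.1   28. ]]
cork [[ -93.8 -152.3]] [[ 356.2 -425.9   34. ]]
pen [[-182.8  -37.2]] [[ 287.  -297.8   16. ]]
[[ 0.926  0.377 -0.001]
 [ 0.377 -0.926  0.002]
 [ 0.    -0.002 -1.   ]]
```

```bash
python3 - <<'E'
from h import *
import cv2
px=crop([[391,550],[160,86],[82,503],[292,100],[306,172]])
for zs in([15,15,43,15,47],[15,15,15,15,47],[0,15,15,15,47],[15,43,43,43,47]):
    m=np.array([[-110,-80,0],[90,58,0],[-110,58,0],[90,-4,0],[53,-17.4,0]])/1e3; m[:,2]=np.array(zs)/1e3
    r=least_squares(lambda J:(proj(w(J,m))-px).ravel(),[.3,-.3,0])
    print(zs,r.x.round(4),r.fun.reshape(-1,2).round(1).tolist())
a=cv2.imread("pics/top0.png")
t=cv2.resize(a[115:165,230:296],None,fx=12,fy=12,interpolation=cv2.INTER_CUBIC)[:590]
b=cv2.resize(a[222:250,222:322],None,fx=7.9,fy=7.9,interpolation=cv2.INTER_CUBIC)
cv2.imwrite("pics/c1.png",t)
cv2.imwrite("pics/c2.png",b)
E
```

```text
[15, 15, 43, 15, 47] [ 0.4768 -0.2896 -0.156 ] [[0.5, 0.1], [0.5, 0.3], [-0.5, -0.0], [0.1, 1.1], [-0.5, -1.5]]
[15, 15, 15, 15, 47] [ 0.4774 -0.2885 -0.1691] [[-1.0, 0.3], [0.6, -0.2], [1.1, 0.6], [0.1, 0.9], [-0.8, -1.5]]
[0, 15, 15, 15, 47] [ 0.4776 -0.2884 -0.1692] [[-0.8, 0.7], [0.5, -0.3], [1.0, 0.5], [0.1, 0.8], [-0.8, -1.7]]
[15, 43, 43, 43, 47] [ 0.4735 -0.2909 -0.1633] [[0.7, 2.1], [-0.7, -2.7], [-0.3, 1.5], [-0.1, -1.6], [0.3, 0.4]]
```

View pics/c1.png

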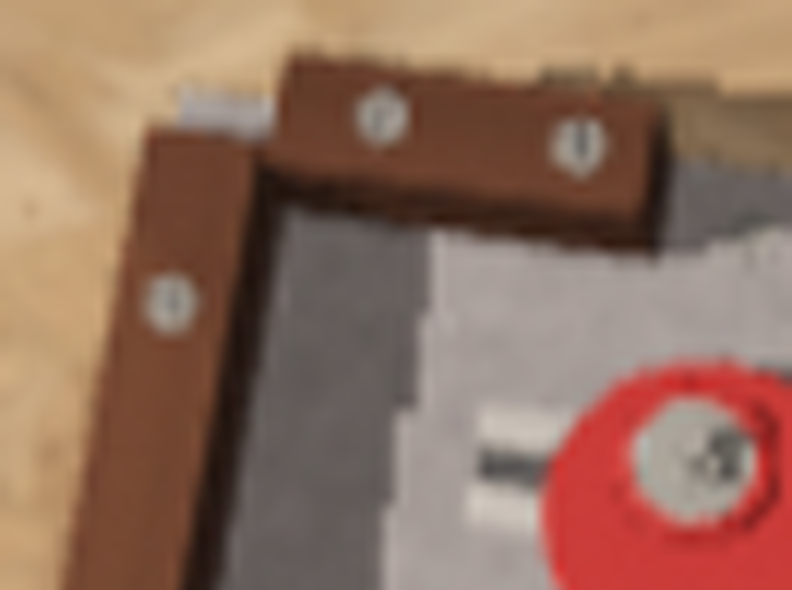

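View pics/c2.png

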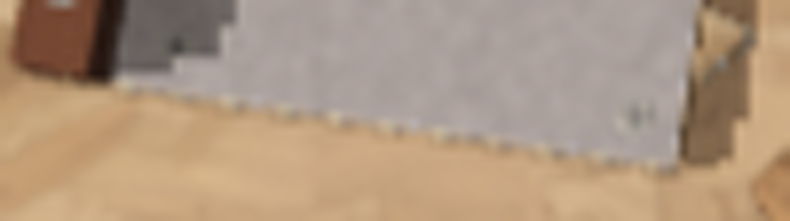

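c1 shows the inner corner at top (265,175) and base (285,207), the end stop's right end at top (637,217), and the bolt at (697,460). c2 shows the fence's near end at top (90,76) and base (113,85), and the base's right corner at (679,166). Refitting with these.

```bash
python3 - <<'E'
from h import *
f=lambda p,s,o:(np.array(p,float)+.5)/s-.5+o
px=np.r_[f([[265,175],[285,207],[637,217],[697,460]],12,[230,115]),f([[90,76],[113,85],[679,166]],7.9,[222,222])]
m=np.array([[90,58,43],[90,58,15],[90,-4,43],[53,-17.4,47],[-110,58,43],[-110,58,15],[-110,-80,15]])/1e3
r=least_squares(lambda J:(proj(w(J,m))-px).ravel(),[.3,-.3,0])
J=r.x;print("J",J,r.fun.reshape(-1,2).round(2).tolist())
np.save("J.npy",J)
mm=lambda v:(v*1e3).round(1).tolist()
print(mm(inv(J,unproj(crop([[150,245],[238,287],[210,457],[118,442]]),.034))))
print("lever tip",mm(inv(J,unproj(crop([[546,170]]),.0275))))
for n,p in dict(home=[44.5,37,15],pivot=[53,-17.4,27.5],nearend=[-78,37,15],nearhome=[-1,37,15],grip0=[69,-95.8,27.5],grip1=[-27,-17.4,27.5]).items(): print(n,mm(w(J,np.array([p])/1e3)))
for n,uv,z in(("dark",[[361,160],[397,160],[397,182],[362,180]],.028),("cork",[[351,215],[378,234],[345,268],[318,246]],.034),("pen",[[247,275],[316,287]],.01)): print(n,mm(inv(J,unproj(uv,z))))
E
```

```text
J [ 0.47609717 -0.28933194 -0.16498914] [[-0.32, -1.03], [0.21, 0.81], [0.69, -0.07], [-0.58, -1.25], [0.04, 0.24], [-0.01, 0.46], [-0.03, 0.81]]
[[10.8, 47.7], [-2.6, 5.1], [-80.5, 4.9], [-79.9, 46.6]]
lever tip [[73.0, -125.0]]
home [[526.1, -260.1, 15.0]]
pivot [[525.5, -315.2, 27.5]]
nearend [[405.2, -240.0, 15.0]]
nearhome [[481.2, -252.7, 15.0]]
grip0 [[528.4, -395.2, 27.5]]
grip1 [[446.6, -302.1, 27.5]]
dark [[61.9, -158.2], [71.8, -226.3], [29.1, -231.4], [23.4, -165.2]]
cork [[-47.0, -153.3], [-74.9, -207.6], [-145.6, -155.7], [-113.1, -100.8]]
pen [[-185.2, 24.2], [-188.1, -107.8]]
```

Call:
apply_moves(
  moves=[
    [[0.036,0.0624,0],[0,0,-0.0351],0],
    [[0.036,0.0624,0],[0,0,-0.0351],0],
    [[0.036,0.0624,-0.03],[0,0,-0.0351],0],
    [[0.036,0.0624,-0.03],[0,0,-0.0351],0],
    [[0.036,0.0624,-0.03],[0,0,-0.0351],0],
  ],
  squeeze=10,
)

```text
time: 0.6
tcp_pos: [0.345, -0.4676, 0.1928]
tcp_rot: [-0.0, 0.999, 0.054, -0.0]
contact_force: [1.1, 0.2, -0.1]
gripper_width: 0.0506
finger_force: 0.0
```

Call:
apply_moves(
  moves=[
    [[0.036,0.0624,-0.03],[0,0,-0.0351],0],
    [[0.036,0.0624,-0.03],[0,0,-0.0351],0],
    [[0.036,0.0624,-0.03],[0,0,-0.0351],0],
    [[0.036,0.0624,-0.03],[0,0,-0.0351],0],
    [[0.036,0.0624,-0.03],[0,0,-0.0351],0],
  ],
)

```text
time: 1.1
tcp_pos: [0.4348, -0.3116, 0.1178]
tcp_rot: [-0.0, 0.997, -0.083, -0.0]
contact_force: [1.0, 0.7, -0.5]
gripper_width: 0.0102
finger_force: 0.0
```

Call:
apply_moves(
  moves=[
    [[0,0,-0.06],[0,0,0],0],
    [[0,0,-0.06],[0,0,0],0],
    [[0,0,-0.05],[0,0,0],0],
    [[0,0,-0.025],[0,0,0],0],
    [[0,0,0],[0,0,0],0],
  ],
)

```text
time: 1.6
tcp_pos: [0.4329, -0.3118, 0.019]
tcp_rot: [-0.001, 0.997, -0.082, -0.002]
contact_force: [0.5, 0.3, 0.3]
gripper_width: 0.0
finger_force: 0.0
```

```bash
cat > look.py <<'E'
import sys,cv2
from h import *
n=sys.argv[1]; a=optics.snapshot("top")[:,:,::-1]
cv2.imwrite(f"pics/{n}.png",cv2.resize(a[112:252,215:365],None,fx=4.2,fy=4.2,interpolation=cv2.INTER_CUBIC))
E
python3 look.py c3; python3 -c "
from h import *
s=env.state();J=np.load('J.npy');print(s['tcp_pos'],inv(J,s['tcp_pos']),s['contact_force'],s['gripper_width'])
print(inv(J,unproj(crop([[500,70]]),.003)))"
```

```text
[ 0.433999   -0.31273785  0.02052436] [[-0.03768226 -0.03000232]] [ 0.58534617 -0.03750163  0.17168783] 0.00029811666545250784
[[ 0.12523647 -0.09686668]]
```

View pics/c3.png

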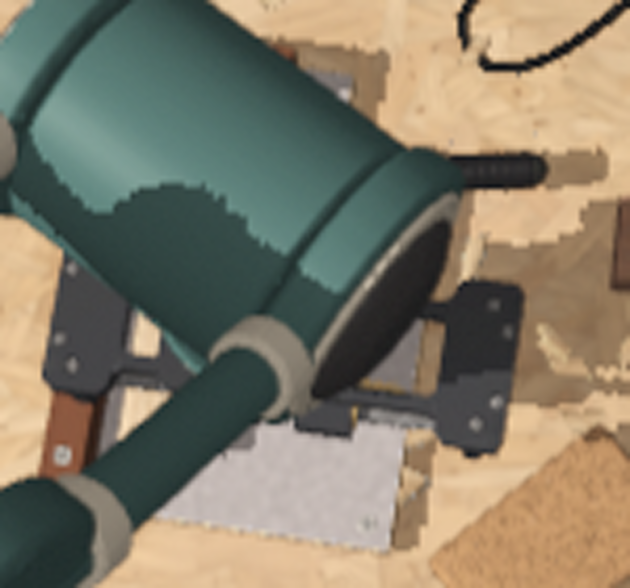

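The arm hides the offcut in this view, so I push by feel.

Call:
apply_moves(
  moves=[
    [[0.0016,0.0099,0],[0,0,0],0],
    [[0.0016,0.0099,0],[0,0,0],0],
    [[0.0016,0.0099,0],[0,0,0],0],
    [[0.001,0.006,0],[0,0,0],0],
    [[0.001,0.006,0],[0,0,0],0],
  ],
)

```text
time: 2.15
tcp_pos: [0.4384, -0.292, 0.0217]
tcp_rot: [0.0, 0.997, -0.082, 0.0]
contact_force: [-0.7, -0.6, -0.1]
gripper_width: 0.0005
finger_force: 0.4
```

Call:
apply_moves(
  moves=[
    [[0.0007,0.0039,0],[0,0,0],0],
    [[0.0003,0.002,0],[0,0,0],0],
    [[0.0003,0.002,0],[0,0,0],0],
    [[0,0,0],[0,0,0],0],
  ],
)

```text
time: 2.55
tcp_pos: [0.4389, -0.2885, 0.0213]
tcp_rot: [0.0, 0.997, -0.082, 0.0]
contact_force: [0.8, -0.3, 0.3]
gripper_width: 0.0001
finger_force: 0.4
```

Call:
apply_moves(
  moves=[
    [[0.0003,0.002,0],[0,0,0],0],
    [[0.0003,0.002,0],[0,0,0],0],
    [[0.0003,0.002,0],[0,0,0],0],
    [[0,0,0],[0,0,0],0],
  ],
)

```text
time: 2.95
tcp_pos: [0.4391, -0.2851, 0.0211]
tcp_rot: [-0.0, 0.997, -0.082, -0.0]
contact_force: [0.1, -1.3, 0.7]
gripper_width: 0.0003
finger_force: 0.4
```

Call:
apply_moves(
  moves=[
    [[0.0003,0.002,0],[0,0,0],0],
    [[0.0003,0.002,0],[0,0,0],0],
    [[0,0,0],[0,0,0],0],
  ],
)

```text
time: 3.25
tcp_pos: [0.4393, -0.283, 0.0211]
tcp_rot: [-0.0, 0.997, -0.082, -0.0]
contact_force: [0.3, -0.7, 1.2]
gripper_width: 0.0006
finger_force: 0.4
```

Call:
apply_moves(
  moves=[
    [[0.0003,0.002,0],[0,0,0],0],
    [[0.0003,0.002,0],[0,0,0],0],
    [[0,0,0],[0,0,0],0],
  ],
)

```text
time: 3.55
tcp_pos: [0.4395, -0.2819, 0.0212]
tcp_rot: [0.001, 0.997, -0.082, -0.0]
contact_force: [-1.6, -4.8, -0.1]
gripper_width: 0.0006
finger_force: 2.3
```

Call:
apply_moves(
  moves=[
    [[0.0003,0.002,0],[0,0,0],0],
    [[0.0003,0.002,0],[0,0,0],0],
    [[0,0,0],[0,0,0],0],
  ],
)

```text
time: 3.85
tcp_pos: [0.4397, -0.2817, 0.0216]
tcp_rot: [0.002, 0.997, -0.081, 0.0]
contact_force: [-4.5, -11.1, -0.6]
gripper_width: 0.0003
finger_force: 5.9
```

```bash
python3 -c "
from h import *
s=env.state();J=np.load('J.npy');print(s['tcp_pos'],inv(J,s['tcp_pos']),s['contact_force'],s['gripper_width'])
import cv2;a=optics.snapshot('side')[215:305,190:370,::-1];cv2.imwrite('pics/s1.png',cv2.resize(a,None,fx=4.4,fy=4.4,interpolation=cv2.INTER_CUBIC))"
```

```text
[ 0.4396758  -0.2817401   0.02159655] [[-0.03717366  0.00150685]] [ -4.48645589 -11.10924113  -0.57121442] 0.00027832701400895814
```

View pics/s1.png

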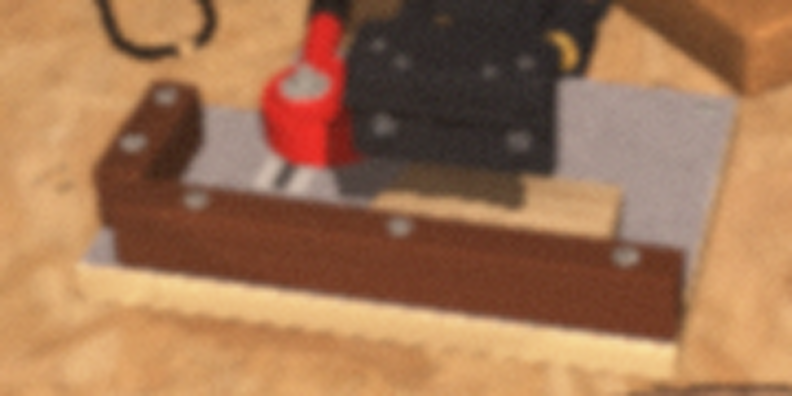

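The offcut is square on the fence and clear of the end stop, and the force rose to 11 N. I back off, go round the near end and push along the fence.

Call:
apply_moves(
  moves=[
    [[-0.004,-0.024,0],[0,0,0],0],
    [[-0.042,0.007,0],[0,0,0],0],
    [[-0.042,0.007,0],[0,0,0],0],
    [[-0.042,0.007,0],[0,0,0],0],
    [[0,0,0],[0,0,0],0],
  ],
)

```text
time: 4.4
tcp_pos: [0.3721, -0.279, 0.0201]
tcp_rot: [-0.002, 0.997, -0.083, -0.002]
contact_force: [-0.3, 0.4, 0.7]
gripper_width: 0.0004
finger_force: 0.0
```

```bash
cat > st.py <<'E'
from h import *
s=env.state();J=np.load('J.npy');print(s['tcp_pos'].round(4),(1e3*inv(J,s['tcp_pos'])).round(1),s['contact_force'].round(1))
E
python3 st.py
```

```text
[ 0.3721 -0.279   0.0201] [[-104.3   -6.9]] [-0.3  0.4  0.7]
```

Call:
apply_moves(
  moves=[
    [[0.0046,0.0276,0],[0,0,0],0],
    [[0.0046,0.0276,0],[0,0,0],0],
    [[0.0046,0.0276,0],[0,0,0],0],
    [[0,0,0],[0,0,0],0],
    [[0.012,-0.002,0],[0,0,0],0],
  ],
)

```text
time: 4.9
tcp_pos: [0.388, -0.2394, 0.021]
tcp_rot: [-0.0, 0.997, -0.081, -0.0]
contact_force: [0.6, -1.0, -0.4]
gripper_width: -0.0
finger_force: 0.0
```

Call:
apply_moves(
  moves=[
    [[0.0118,-0.002,0],[0,0,0],0],
    [[0.0118,-0.002,0],[0,0,0],0],
    [[0.0118,-0.002,0],[0,0,0],0],
    [[0.0118,-0.002,0],[0,0,0],0],
    [[0.0118,-0.002,0],[0,0,0],0],
  ],
)

```text
time: 5.4
tcp_pos: [0.4179, -0.2457, 0.0212]
tcp_rot: [-0.0, 0.997, -0.082, -0.0]
contact_force: [-0.9, 0.7, 1.2]
gripper_width: 0.0005
finger_force: 0.5
```

```bash
python3 st.py
```

```text
[ 0.4179 -0.2457  0.0212] [[-64.6  33.5]] [-0.9  0.7  1.2]
```

Call:
apply_moves(
  moves=[
    [[0.0118,-0.0018,0],[0,0,0],0],
    [[0.0118,-0.0018,0],[0,0,0],0],
    [[0.0118,-0.0018,0],[0,0,0],0],
    [[0.0118,-0.0018,0],[0,0,0],0],
    [[0.0118,-0.0018,0],[0,0,0],0],
  ],
)

```text
time: 5.9
tcp_pos: [0.4475, -0.25, 0.0212]
tcp_rot: [0.0, 0.997, -0.082, 0.0]
contact_force: [-1.2, -0.0, -0.6]
gripper_width: 0.0003
finger_force: 0.2
```

Call:
apply_moves(
  moves=[
    [[0.0118,-0.0018,0],[0,0,0],0],
    [[0.0079,-0.0013,0],[0,0,0],0],
    [[0.0039,-0.0007,0],[0,0,0],0],
    [[0.0039,-0.0007,0],[0,0,0],0],
    [[0,0,0],[0,0,0],0],
  ],
)

```text
time: 6.4
tcp_pos: [0.4609, -0.2522, 0.0212]
tcp_rot: [0.0, 0.997, -0.082, 0.0]
contact_force: [1.0, -0.6, 0.3]
gripper_width: 0.0005
finger_force: 0.0
```

```bash
python3 st.py
```

```text
[ 0.4609 -0.2522  0.0212] [[-21.1  34.1]] [ 1.  -0.6  0.3]
```

Call:
apply_moves(
  moves=[
    [[0.0039,-0.0006,0],[0,0,0],0],
    [[0.0039,-0.0006,0],[0,0,0],0],
    [[0.0039,-0.0006,0],[0,0,0],0],
    [[0.002,-0.0003,0],[0,0,0],0],
    [[0.002,-0.0003,0],[0,0,0],0],
  ],
)

```text
time: 6.9
tcp_pos: [0.4681, -0.2533, 0.0212]
tcp_rot: [-0.0, 0.997, -0.082, -0.001]
contact_force: [-5.0, 0.7, 4.4]
gripper_width: 0.0005
finger_force: 2.0
```

Call:
apply_moves(
  moves=[
    [[0.002,-0.0003,0],[0,0,0],0],
    [[0.002,-0.0003,0],[0,0,0],0],
    [[0,0,0],[0,0,0],0],
  ],
)

```text
time: 7.2
tcp_pos: [0.4681, -0.2533, 0.0211]
tcp_rot: [-0.0, 0.997, -0.082, -0.003]
contact_force: [-8.5, 0.9, 7.0]
gripper_width: -0.0
finger_force: 4.3
```

Call:
apply_moves(
  moves=[
    [[0.002,-0.0003,0],[0,0,0],0],
    [[0.002,-0.0003,0],[0,0,0],0],
    [[0,0,0],[0,0,0],0],
  ],
)

```text
time: 7.5
tcp_pos: [0.4682, -0.2532, 0.021]
tcp_rot: [-0.001, 0.997, -0.082, -0.005]
contact_force: [-14.1, 0.1, 14.0]
gripper_width: 0.0004
finger_force: 7.3
```

```bash
python3 st.py
```

```text
[ 0.4682 -0.2532  0.021 ] [[-13.8  34.3]] [-14.1   0.1  14. ]
```

The force rose at jig x about -13.8, so the offcut has stopped. I'll back off, lift, and head for the lever's far side, checking seating on the way.

Call:
apply_moves(
  moves=[
    [[-0.012,0.002,0],[0,0,0],0],
    [[-0.02,0.0033,0],[0,0,0],0],
    [[0,0,0.09],[0,0,0],0],
    [[0,0,0.09],[0,0,0],0],
    [[0,0,0],[0,0,0],0],
  ],
)

```text
time: 8.0
tcp_pos: [0.461, -0.254, 0.1179]
tcp_rot: [0.003, 0.997, -0.082, 0.006]
contact_force: [0.4, -0.9, 0.6]
gripper_width: 0.0003
finger_force: 0.0
```

```bash
cat > path.py <<'E'
from h import *
J=np.load('J.npy')
def centre(turn,marg=0,r=80,hx=9,hy=15):
    p=-np.radians(78.5)-turn; u=np.array([np.cos(p),np.sin(p)]); n=np.array([-u[1],u[0]])
    q=1e3*0+np.array([53,-17.4])+r*u+(8.5+marg)*n+[hx,-hy]
    return w(J,np.array([[*q,22]])/1e3)[0]
E
python3 - <<'E'
from path import *
s=env.state()
t=centre(0,14);print(t, (t-s['tcp_pos'])/.5, s['tcp_pos'])
E
```

```text
[ 0.55727672 -0.41062028  0.022     ] [ 0.1925848  -0.31328163 -0.19184644] [ 0.46098432 -0.25397947  0.11792322]
```

Call:
apply_moves(
  moves=[
    [[0.0385,-0.0627,0],[0,0,0],0],
    [[0.0385,-0.0627,0],[0,0,0],0],
    [[0.0385,-0.0627,0],[0,0,0],0],
    [[0.0385,-0.0627,0],[0,0,0],0],
    [[0.0385,-0.0627,0],[0,0,0],0],
  ],
)

```text
time: 8.5
tcp_pos: [0.5532, -0.409, 0.1104]
tcp_rot: [-0.0, 0.997, -0.082, 0.0]
contact_force: [0.3, 0.1, 1.0]
gripper_width: 0.0008
finger_force: 0.0
```

```bash
python3 -c "
from path import *
import cv2
s=env.state();print((centre(0,14)-s['tcp_pos'])/.5)
a=optics.snapshot('side')[215:305,190:370,::-1];b=optics.snapshot('top')[112:252,215:365,::-1]
a=cv2.resize(a,(480,240),interpolation=cv2.INTER_CUBIC);b=cv2.resize(b,None,fx=2.1,fy=2.1,interpolation=cv2.INTER_CUBIC)
o=np.zeros((300,800,3),'u1');o[:240,:480]=a;o[:294,482:797]=b
cv2.imwrite('pics/s2.png',o)"
```

```text
[ 0.00810793 -0.00315818 -0.17670255]
```

View pics/s2.png

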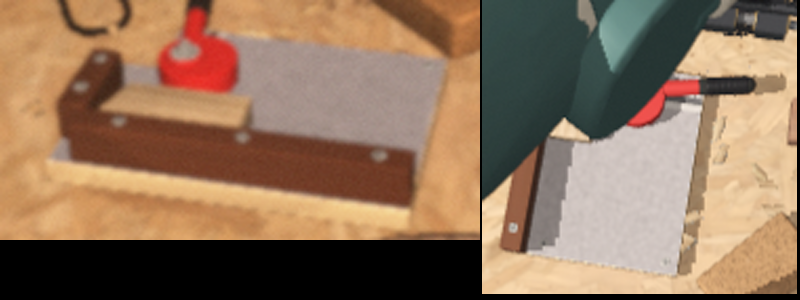

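The side view shows the offcut against the fence with its far end up to the end stop; its visible near-end top corner is at (250,97). I'll check that numerically.

```bash
python3 - <<'E'
import h
from path import *
h.C=optics.calibration("side"); h.Rw=R.from_quat(np.roll(h.C["rotation"],-1)).as_matrix()
f=lambda p:(np.array(p,float)+.5)/2.667-.5+[190,215]
print("offcut near corner",1e3*inv(J,unproj(f([[250,97]]),.034)))
print("fence near top inner corner (-110,58)",1e3*inv(J,unproj(f([[413,155]]),.043)))
print("stop right top corner (90,-4)",1e3*inv(J,unproj(f([[122,56]]),.043)))
E
```

```text
offcut near corner [[-2.01896452 17.19824798]]
fence near top inner corner (-110,58) [[-110.88955563   64.57068104]]
stop right top corner (90,-4) [[85.3870611   3.12065117]]
```

Call:
apply_moves(
  moves=[
    [[0.008,-0.003,0],[0,0,0],0],
    [[0,0,-0.06],[0,0,0],0],
    [[0,0,-0.06],[0,0,0],0],
    [[0,0,-0.056],[0,0,0],0],
    [[0,0,0],[0,0,0],0],
  ],
)

```text
time: 9.1
tcp_pos: [0.5528, -0.4053, 0.0179]
tcp_rot: [-0.003, 0.997, -0.082, -0.004]
contact_force: [-1.9, 1.3, -0.5]
gripper_width: 0.0002
finger_force: 0.0
```

```bash
python3 - <<'E'
from path import *
s=env.state();print(s['tcp_pos'],s['contact_force'])
P=np.array([s['tcp_pos']]+[centre(t) for t in np.arange(0,1.86,.075)])
print((np.diff(P,axis=0)/.5).round(4)[:,:2].tolist())
print((P[[1,9,17,25]]))
E
```

```text
[ 0.55275477 -0.40532312  0.01793562] [-1.92532322  1.25090783 -0.49928107]
[[-0.0189, -0.0116], [-0.012, -0.0013], [-0.0121, -0.0004], [-0.0121, 0.0006], [-0.012, 0.0015], [-0.0118, 0.0023], [-0.0116, 0.0032], [-0.0114, 0.0041], [-0.011, 0.0049], [-0.0106, 0.0057], [-0.0102, 0.0065], [-0.0096, 0.0073], [-0.0091, 0.008], [-0.0084, 0.0086], [-0.0078, 0.0092], [-0.0071, 0.0098], [-0.0063, 0.0103], [-0.0055, 0.0107], [-0.0047, 0.0111], [-0.0039, 0.0114], [-0.003, 0.0117], [-0.0021, 0.0119], [-0.0012, 0.012], [-0.0003, 0.0121], [0.0006, 0.012]]
[[ 0.54328565 -0.41112031  0.022     ]
 [ 0.49633173 -0.40361884  0.022     ]
 [ 0.46181463 -0.37091544  0.022     ]
 [ 0.45179216 -0.32443433  0.022     ]]
```

The offcut is home within measurement error (near corner at x ≈ -2, against -1). I settle the arm and read it before pushing the lever.

Call:
apply_moves(
  moves=[
    [[0,0,0.004],[0,0,0],0],
    [[0,0,0],[0,0,0],0],
  ],
)

```text
time: 9.3
tcp_pos: [0.558, -0.41, 0.0276]
tcp_rot: [0.001, 0.997, -0.082, 0.001]
contact_force: [0.1, -0.1, -0.4]
gripper_width: 0.0007
finger_force: 0.0
```

```bash
python3 st.py; python3 - <<'E'
from path import *
s=env.state();print((centre(0)-s['tcp_pos'])/.5)
E
```

```text
[ 0.558  -0.41    0.0276] [[ 100.6 -105.6]] [ 0.1 -0.1 -0.4]
[-0.02945266 -0.00222713 -0.01121806]
```

Call:
apply_moves(
  moves=[
    [[-0.01,-0.0007,-0.008],[0,0,0],0],
    [[-0.01,-0.0007,0],[0,0,0],0],
    [[-0.01,-0.0008,0],[0,0,0],0],
    [[-0.012,-0.0013,0],[0,0,0],0],
    [[-0.0121,-0.0004,0],[0,0,0],0],
  ],
)

```text
time: 9.8
tcp_pos: [0.5294, -0.4118, 0.0216]
tcp_rot: [0.0, 0.997, -0.082, 0.0]
contact_force: [1.6, 0.6, 0.9]
gripper_width: 0.0004
finger_force: 0.5
```

Call:
apply_moves(
  moves=[
    [[-0.0121,0.0006,0],[0,0,0],0],
    [[-0.012,0.0015,0],[0,0,0],0],
    [[-0.0118,0.0023,0],[0,0,0],0],
    [[-0.0116,0.0032,0],[0,0,0],0],
    [[-0.0114,0.0041,0],[0,0,0],0],
  ],
)

```text
time: 10.3
tcp_pos: [0.4999, -0.4057, 0.0213]
tcp_rot: [0.0, 0.997, -0.082, 0.0]
contact_force: [1.7, 0.1, 1.0]
gripper_width: 0.0005
finger_force: 0.7
```

Call:
apply_moves(
  moves=[
    [[-0.011,0.0049,0],[0,0,0],0],
    [[-0.0106,0.0057,0],[0,0,0],0],
    [[-0.0102,0.0065,0],[0,0,0],0],
    [[-0.0096,0.0073,0],[0,0,0],0],
    [[-0.0091,0.008,0],[0,0,0],0],
  ],
)

```text
time: 10.8
tcp_pos: [0.4746, -0.3892, 0.0212]
tcp_rot: [0.0, 0.997, -0.082, 0.0]
contact_force: [1.9, -0.5, 0.4]
gripper_width: 0.0005
finger_force: 0.7
```

```bash
python3 - <<'E'
from path import *
s=env.state();print(s['tcp_pos'],s['contact_force'],s['tcp_rot']);print(centre(.9))
E
```

```text
[ 0.47463705 -0.38922678  0.02122693] [ 1.85376095 -0.50837356  0.35813125] [ 6.53081632e-05  9.96618240e-01 -8.21710349e-02  2.17970590e-05]
[ 0.47660186 -0.38987552  0.022     ]
```

Good: it is in contact with about 1-2 N, tracking the arc. Continuing.

Call:
apply_moves(
  moves=[
    [[-0.0084,0.0086,0],[0,0,0],0],
    [[-0.0078,0.0092,0],[0,0,0],0],
    [[-0.0071,0.0098,0],[0,0,0],0],
    [[-0.0063,0.0103,0],[0,0,0],0],
    [[-0.0055,0.0107,0],[0,0,0],0],
  ],
)

```text
time: 11.3
tcp_pos: [0.4571, -0.3647, 0.0211]
tcp_rot: [-0.0, 0.997, -0.082, -0.0]
contact_force: [1.1, -0.6, 0.8]
gripper_width: 0.0006
finger_force: 0.7
```

Call:
apply_moves(
  moves=[
    [[-0.0047,0.0111,0],[0,0,0],0],
    [[-0.0039,0.0114,0],[0,0,0],0],
    [[-0.003,0.0117,0],[0,0,0],0],
    [[-0.001,0.006,0],[0,0,0],0],
    [[0,0,0],[0,0,0],0],
  ],
)

```text
time: 11.8
tcp_pos: [0.451, -0.3451, 0.0213]
tcp_rot: [0.0, 0.997, -0.082, -0.0]
contact_force: [-1.1, -3.2, 0.0]
gripper_width: 0.0005
finger_force: 1.6
```

```bash
python3 - <<'E'
from path import *
s=env.state();print(s['tcp_pos'],s['contact_force']);print(centre(1.45),centre(1.6),centre(1.8))
E
```

```text
[ 0.45100101 -0.34514554  0.02129714] [-1.08120639 -3.21191999  0.03213535]
[ 0.45423672 -0.35234157  0.022     ] [ 0.45199091 -0.34049636  0.022     ] [ 0.45179216 -0.32443433  0.022     ]
```

Call:
apply_moves(
  moves=[
    [[-0.001,0.008,0],[0,0,0],0],
    [[-0.0006,0.006,0],[0,0,0],0],
    [[-0.0004,0.006,0],[0,0,0],0],
    [[0,0.006,0],[0,0,0],0],
    [[0,0,0],[0,0,0],0],
  ],
)

```text
time: 12.3
tcp_pos: [0.4498, -0.3343, 0.0214]
tcp_rot: [0.002, 0.997, -0.082, -0.0]
contact_force: [-3.6, -10.0, -1.4]
gripper_width: 0.0005
finger_force: 4.9
```

Call:
apply_moves(
  moves=[
    [[0,0.006,0],[0,0,0],0],
    [[0.0002,0.004,0],[0,0,0],0],
    [[0.0002,0.004,0],[0,0,0],0],
    [[0,0,0],[0,0,0],0],
  ],
)

```text
time: 12.7
tcp_pos: [0.4499, -0.3285, 0.0217]
tcp_rot: [0.003, 0.997, -0.081, 0.0]
contact_force: [-4.1, -13.1, -2.4]
gripper_width: 0.0003
finger_force: 7.0
```

```bash
python3 st.py
```

```text
[ 0.4499 -0.3285  0.0217] [[-19.4 -43. ]] [ -4.1 -13.1  -2.4]
```

Call:
apply_moves(
  moves=[
    [[0.0003,0.004,0],[0,0,0],0],
    [[0.0003,0.004,0],[0,0,0],0],
    [[0,0,0],[0,0,0],0],
  ],
)

```text
time: 13.0
tcp_pos: [0.4501, -0.326, 0.0218]
tcp_rot: [0.004, 0.997, -0.081, 0.0]
contact_force: [-6.4, -18.7, -2.6]
gripper_width: 0.0002
finger_force: 9.6
```

Call:
apply_moves(
  moves=[
    [[0.0003,0.004,0],[0,0,0],0],
    [[0,0,0],[0,0,0],0],
  ],
)

```text
time: 13.2
tcp_pos: [0.4503, -0.3238, 0.0217]
tcp_rot: [0.004, 0.997, -0.081, 0.0]
contact_force: [-6.2, -18.1, -4.3]
gripper_width: 0.0004
finger_force: 9.2
```

Call:
apply_moves(
  moves=[
    [[0.0003,0.003,0],[0,0,0],0],
    [[0,0,0],[0,0,0],0],
  ],
)

```text
time: 13.4
tcp_pos: [0.4503, -0.3235, 0.0218]
tcp_rot: [0.005, 0.997, -0.081, 0.0]
contact_force: [-7.9, -22.4, -4.6]
gripper_width: 0.0002
finger_force: 11.4
```

Call:
apply_moves(
  moves=[
    [[0.0003,0.003,0],[0,0,0],0],
    [[0,0,0],[0,0,0],0],
  ],
)

```text
time: 13.6
tcp_pos: [0.4504, -0.3233, 0.0219]
tcp_rot: [0.006, 0.997, -0.081, 0.001]
contact_force: [-8.6, -27.2, -6.3]
gripper_width: 0.0007
finger_force: 13.8
```

Position has stalled while force rises, so this is the hard stop. Backing off and moving clear.

Call:
apply_moves(
  moves=[
    [[-0.003,-0.016,0],[0,0,0],0],
    [[-0.004,-0.024,0],[0,0,0],0],
    [[0,0,0.08],[0,0,0],0],
    [[0,0,0.08],[0,0,0],0],
    [[0,0,0.08],[0,0,0],0],
  ],
)

```text
time: 14.1
tcp_pos: [0.447, -0.3351, 0.1415]
tcp_rot: [-0.001, 0.997, -0.082, -0.001]
contact_force: [0.1, 0.6, 0.1]
gripper_width: 0.0006
finger_force: 0.0
```

Call:
apply_moves(
  moves=[
    [[-0.06,-0.07,0],[0,0,0],0],
    [[-0.06,-0.07,0],[0,0,0],0],
    [[-0.06,-0.07,0.02],[0,0,0],0],
    [[-0.06,-0.08,0.02],[0,0,0],0],
    [[-0.06,-0.08,0],[0,0,0],0],
  ],
)

```text
time: 14.6
tcp_pos: [0.2977, -0.5216, 0.1624]
tcp_rot: [0.0, 0.997, -0.082, 0.001]
contact_force: [-0.2, -1.1, 0.5]
gripper_width: 0.0005
finger_force: 0.0
```

Call:
apply_moves(
  moves=[
    [[-0.02,-0.09,0],[0,0,0],0],
    [[-0.02,-0.09,0],[0,0,0],0],
    [[0,-0.08,0],[0,0,0],0],
    [[0,0,0],[0,0,0],0],
  ],
)

```text
time: 15.0
tcp_pos: [0.2772, -0.6541, 0.1596]
tcp_rot: [0.0, 0.997, -0.084, 0.0]
contact_force: [-0.2, 0.2, -0.8]
gripper_width: 0.0001
finger_force: 0.0
```

```bash
python3 look.py c4
```

```text
(no output)
```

View pics/c4.png

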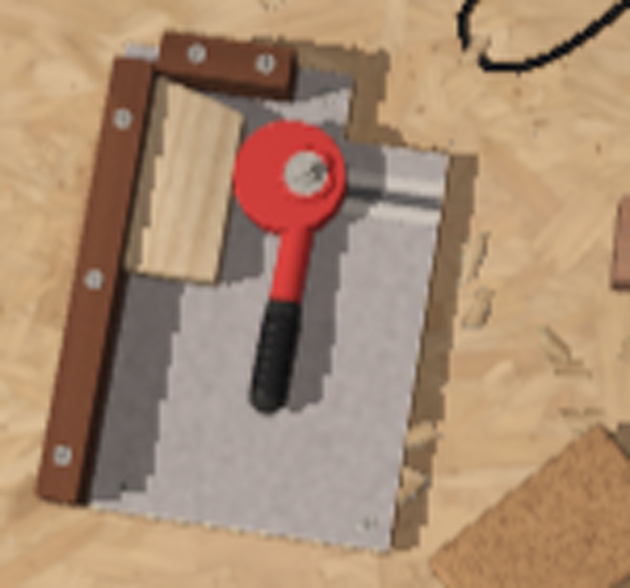

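The picture shows the offcut against the fence and end stop, from (160,80) to (217,284), with the cam on its side. The lever points along jig -x with its end at (267,400), and the cork is where it was.

```bash
python3 - <<'E'
from path import *
print(1e3*inv(J,unproj(crop([[217,284],[241,108],[135,273]]),.034)),1e3*inv(J,unproj(crop([[268,405]]),.0275)))
from cell import workorder
print(workorder.finish_job())
E
```

```text
[[-2.56072876 14.67900432]
 [80.20479579 17.27546169]
 [-2.90520522 52.25005905]] [[-52.85740867 -16.17764309]]
the job is handed in; nothing more can be done
None
```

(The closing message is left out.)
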